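# Dispense one token and nudge it onto its count spot

### The job

Press the black plunger of the token feeder all the way down once and let it come back up, so that a single blue token slides out of the front. Then push that token aside along the table with the fingertips until it lies wholly on the blue-rimmed round spot. Do not pick the token up, do not dispense a second one, and leave the other things where they are.

Things in the scene. Friction and masses are not known exactly. Their poses are not given: they have to be found in the camera images.
- feeder: Token feeder fixed to the table: clear square magazine (43 mm wide, 44 mm high), grey housing behind it (46 mm wide, 38 mm high, ends at x = +0.085), feet 72 mm over all. Origin: on the table under the middle of the magazine. Its -x axis points out of the front, where tokens come out; z up. The front face lies at x = -0.022, the plunger at x = +0.056, y = 0.
- plunger (a joint): Travel of the plunger in m: 0 up, 0.024 fully down (hard stop). A spring returns it: about 2 N to start, 5 N at the bottom, a little more when moved fast. It drives a blade 2.5 times as far, which pushes the lowest token out under the front wall; a press that stops half-way leaves the token half out. When it comes up, the next token drops into place.
- plunger_top (a point): Centre of the top face of the plunger's black round cap, 36 mm across; the top is 75 mm above the table when up, 51 mm when fully down. Pressed straight down.
- token_0_center (a point): Centre (half-way up) of the lowest blue token in the magazine, which the press pushes out: a flat disc, 30 mm across, 12 mm thick, about 14 g, light-wood spot on top. It slides on the table, its centre 6 mm up. After a slow full press its centre rests about 60 mm in front of the feeder's origin (feeder x = -0.06, y near 0), further if pressed fast.
- token_1_center (a point): Centre of the second blue token in the magazine (same size); it must stay in the magazine.
- token_2_center (a point): Centre of the third, topmost blue token in the magazine (same size); it must stay in the magazine.
- blue_pad: The count spot to fill: a thin flat round mark on the table, 80 mm across, white with a blue rim, empty at the start. Less than 1 mm thick, so the token slides onto it without a step. Origin: its centre, on the table. It lies to one side of the feeder's outlet, 11 to 14 cm off; the red one lies on the other side.
- red_pad: The same mark with a red rim, 80 mm across, on the other side of the outlet; a red token already lies on it. Origin: its centre, on the table.
- red_token_center (a point): Centre of the red token (30 mm across, 12 mm thick) that lies on the red-rimmed spot. Leave it alone.
- tape_dispenser: Desk tape dispenser, 52 x 177 mm, 98 mm high, loose, standing to the right of the work, long side pointing away from the robot. Leave it alone. Origin: centre of its underside. Beyond it, further right, stands a fixed bag sealer whose blue arm is raised: fingertips kept 0.3 m or more above the table pass clear over it.
- pencil: Green pencil, 112 mm long, 7 mm thick, lying near the front edge to the right. Leave it alone.
- ball_pen: White and red pen, 145 mm long, 11 mm thick, lying near the front edge to the left. Leave it alone.

How it is judged:
By the outcome, as a careful person would: the job done as asked, in the order asked, and still so for the second after the job is handed in, with the robot touching nothing.
It also fails if it takes over 54 s, if anything falls off the work surface, if the arm or the gripper's body presses on something with over 40 N, if the wrist force passes 120 N, or if a joint passes its speed limit or range.

### The arm

A 7-joint arm with a two-finger parallel gripper is mounted at the origin on a cart in front of the work surface, level with it; the furniture and walls round the work are solid. World frame = base frame: x ahead of the robot, y to its left, z up, the work surface at z = 0. Lengths are in m, angles in rad, forces in N, time in s.
With the tool pointing down it reaches from about 0.4 to 0.85 m from the base axis. Payload 4.5 kg.
Tool frame: the origin (TCP) lies at the very end of the fingers, on their centre line; the grasp point (between the pads) lies 19 mm behind it; z points along the fingers, y is the direction in which the jaws open and shut (so a half turn about z gives the same grasp; the last joint's range is limited). The gripper opens to 85 mm and grips with 20 to 120 N. Pads are 22 mm wide; open, the fingers measure 114 mm over their backs; the gripper's body (76 mm by 85 mm) begins 54 mm behind the grasp point. The pads swing forward as they close: fully open they stand 13 mm farther back than shut.
Start: joints at [0.034, 0.689, -0.195, 1.565, 0.157, 0.902, -0.215], TCP at [0.625, 0, 0.231] pointing down, gripper open.
Joint ranges: [-3.01, 3.01], [-0.46, 2.08], [-1.47, 1.51], [0.13, 2.56], [-1, 4.14], [0.04, 2.09], [-2.66, 2.66]. Speed limits (rad/s): [2.57, 2.57, 3.14, 3.14, 3.14, 3.14, 3.14].

### API

Orientations are given as a 3x3 rotation matrix whose columns are the frame's x, y, z axes.
In Python, from station import * gives the robot as it stands.
- The arm moves only by the shell command python3 -m creep 'ROWS'. ROWS is JSON, a list of rows, each a list of 3 entries, a list of its own where there are three numbers: the gripper's target within -1 to 1 (fully open at 1, half-way at 0, shut at -1), then the shift along the tool's x, y, z in m, then the turn about the tool's z in degrees. In form: [[jaw, [dx, dy, dz], yaw], ...]. A call has 1 to 8 rows; each row is the pose to reach, as a shift and turn from the pose measured when the call began, along the tool's axes at that moment; what a row does not reach only later rows make up. A row lasts 1/10 s, in which the tool goes at most 50 mm and 8.59 degrees, less where a joint would pass 70% of its speed; a pose out of reach is approached as far as the arm can. A call with a gripper value outside its range is refused whole. The fingers move at their own pace and stop on an object; the grip force is fixed at half the most. Time passes only in rows, so rows that repeat a pose let the fingers close. It gives the time, the measured TCP pose, the force and the opening at its end, in the units of the state.
- get_obs(): the state, without advancing time (a new reading comes with each control period).
- camera(name): name is "scene" or "side" or "wrist"; returns a dict with "image" (480x640x3 uint8, red, green, blue), "vertical_fov" (degrees; the focal length in pixels is half the picture's height over the tangent of half this angle, whatever the lens; pixels are square), "cx", "cy" (the principal point, pixels), "R" (3x3) and "t" (3): a world point X has camera coordinates R X + t. Camera axes: x right, y down, z forward; pixel columns grow to the right and rows downward; lengths in m; the calibration is good to about 2 mm. A picture is of the moment at which its call begins. There is no depth.
- hand_in(): hands the job in, once; it reports no verdict.
The state is a dict: "time_s": time; "joint_pos": joint angles; "joint_vel": joint speeds; "joint_efforts": joint torques, N m; "position": TCP position; "tool_rot": TCP orientation; "wrist_force": force on the tool from outside, world axes, zero at the start; "torque": the same for the moment, N m; "opening": finger opening in m.
Only numpy, scipy, OpenCV 4.12 (cv2) and the standard library are available. Lean on these libraries where they do the work, as an engineer would, in place of code of your own. Each camera call takes 0.05 s, during which the arm holds its last target.

## Working session

There is one attempt and no reset: what is moved stays moved. The work goes in short steps, Python scripts to look and compute and a shell command to move; the robot and the scene stay as the last step left them, time stands still between calls to the robot, and variables do not carry over. Pictures are saved under pics/ and viewed, and the job is handed in when it is done.

```bash
mkdir -p pics; ls; cat > h.py <<'E'
from station import *
import numpy as np, cv2
def snap(n,f):
    c=camera(n); cv2.imwrite('pics/'+f,cv2.cvtColor(c['image'],cv2.COLOR_RGB2BGR)); np.savez('pics/'+f+'.npz',**c); return c
def load(f): return dict(np.load('pics/'+f+'.npz'))
def ray(c,u,v):
    f=240/np.tan(np.radians(float(c['vertical_fov']))/2)
    d=np.array([(u-c['cx'])/f,(v-c['cy'])/f,1.]); R=c['R'];return -R.T@c['t'],R.T@d
def onz(c,u,v,z):
    o,d=ray(c,u,v); return o+d*(z-o[2])/d[2]
def proj(c,X):
    f=240/np.tan(np.radians(float(c['vertical_fov']))/2)
    p=c['R']@np.array(X)+c['t'];return p[:2]/p[2]*f+[c['cx'],c['cy']]
E
python3 - <<'E'
from h import *
for n in ['scene','side','wrist']:
    c=snap(n,n+'0.png'); print(n,c['vertical_fov'],-c['R'].T@c['t'])
o=get_obs();print(o['time_s'],o['position'],o['tool_rot'],o['opening'],o['wrist_force'])
E
```

```text
pics
scene 49.778875583624384 [ 0.01109806 -0.51952863  0.81520001]
side 50.11256728441292 [ 0.45173411 -1.19301681  0.72958972]
wrist 67.70076490571736 [0.62453317 0.0733529  0.37271157]
0.15 [ 6.24502136e-01 -4.33486625e-05  2.30675315e-01] [[-6.21754346e-05  9.99998997e-01 -1.41497394e-03]
 [ 9.99999993e-01  6.20277828e-05 -1.04393145e-04]
 [-1.04305273e-04 -1.41498043e-03 -9.99998993e-01]] 0.08545783660328053 [-0.20590043 -0.11134544 -0.00572109]
```

View pics/scene0.png

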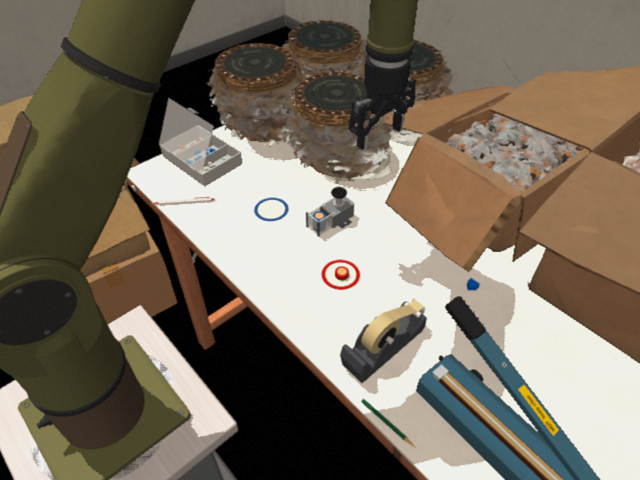

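View pics/side0.png

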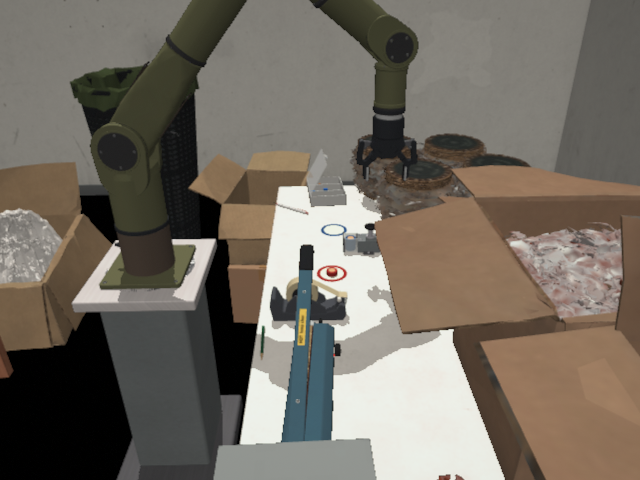

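View pics/wrist0.png

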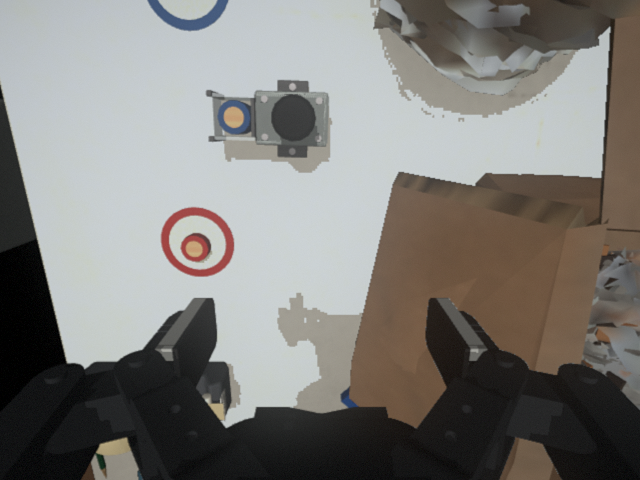

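The wrist view shows the feeder with the plunger cap at about (293,117) and the token stack at (236,117). The blue pad is partly cut off at the top left (188,0), and the red pad with its token is at (197,242). The scene view shows the blue pad whole at (271,209).

```bash
python3 - <<'E'
from h import *
def blobs(c,lo,hi,amin=30,z=0):
    h=cv2.cvtColor(c['image'],cv2.COLOR_RGB2HSV); m=cv2.inRange(h,lo,hi)
    cs,_=cv2.findContours(m,cv2.RETR_EXTERNAL,cv2.CHAIN_APPROX_NONE)
    for k in cs:
        if cv2.contourArea(k)<amin: continue
        P=np.array([onz(c,u,v,z)[:2] for u,v in k[:,0]])
        (x,y),r=cv2.minEnclosingCircle(P.astype(np.float32))
        if r<.15: print(' px',k[:,0].mean(0).round(1),'world',round(x,4),round(y,4),'r',round(r,4))
for n in ['scene','side','wrist']:
    c=load(n+'0.png')
    print(n,'blue z0');blobs(c,(100,120,60),(125,255,255))
    print(n,'red');blobs(c,(0,150,100),(8,255,255)); blobs(c,(172,150,100),(180,255,255))
c=load('wrist0.png')
g=cv2.cvtColor(c['image'],cv2.COLOR_RGB2GRAY)
m=(g<70).astype(np.uint8); m[:, :240]=0; m[170:]=0;m[:,350:]=0
m=cv2.morphologyEx(m,cv2.MORPH_OPEN,np.ones((15,15)))
k=max(cv2.findContours(m,0,1)[0],key=cv2.contourArea)
(u,v),r=cv2.minEnclosingCircle(k);print('cap px',u,v,r,onz(c,u,v,.075))
h=cv2.cvtColor(c['image'],cv2.COLOR_RGB2HSV);m=cv2.inRange(h,(100,120,40),(125,255,255));m[:80]=0;m[160:]=0
p=cv2.findNonZero(m);(u,v),r=cv2.minEnclosingCircle(p);print('tok',u,v,r,onz(c,u,v,.036))
for s in [(208,92),(208,138),(279,82),(306,82),(279,156),(306,156)]: print(s,onz(c,*s,0.0 if s[0]>250 else .044))
cv2.imwrite('pics/f.png',cv2.resize(cv2.cvtColor(c['image'],cv2.COLOR_RGB2BGR)[60:190,190:350],None,fx=5,fy=4.6))
E
```

```text
scene blue z0
 px [450.4 400.4] world 0.4363 -0.3648 r 0.0568
 px [472.2 284.7] world 0.6641 -0.2421 r 0.0147
 px [271.  209.2] world 0.5024 0.2001 r 0.0377
scene red
 px [340.3 274.2] world 0.4881 -0.0462 r 0.0383
side blue z0
side red
wrist blue z0
 px [348.9 401.9] world 0.6608 -0.2576 r 0.0112
wrist red
cap px 292.6770324707031 117.68193054199219 22.885290145874023 [0.60180236 0.08138184 0.075     ]Traceback (most recent call last):
  File "<stdin>", line 21, in <module>
cv2.error: OpenCV(4.12.0) /io/opencv/modules/imgproc/src/shapedescr.cpp:201: error: (-215:Assertion failed) count >= 0 && (depth == CV_32F || depth == CV_32S) in function 'minEnclosingCircle'
```

```bash
python3 - <<'E'
from h import *
c=load('wrist0.png')
im=c['image'].astype(int); print(im[117,222],im[25,190],im[213,197])
m=((im[...,2]-im[...,0]>35)).astype(np.uint8);m[:80]=0;m[160:]=0;m[:,:190]=0;m[:,275:]=0
p=cv2.findNonZero(m);(u,v),r=cv2.minEnclosingCircle(p);print('tok',u,v,r,onz(c,u,v,.036))
m=((im[...,0]-im[...,2]>60)&(im[...,1]<90)).astype(np.uint8);m[:190]=0;m[290:]=0;m[:,:150]=0;m[:,250:]=0
p=cv2.findNonZero(m);(u,v),r=cv2.minEnclosingCircle(p);print('redpad',u,v,r,onz(c,u,v,.0))
for s in [(208,92),(208,138),(279,82),(306,82),(279,156),(306,156)]: print(s,onz(c,*s,0.0).round(4),onz(c,*s,.044).round(4))
m=((im[...,2]-im[...,0]>35)).astype(np.uint8);m[40:]=0;m[:,:130]=0;m[:,250:]=0
P=np.array([onz(c,*q,0)[:2] for q in cv2.findNonZero(m)[:,0]]).astype(np.float32)
print('bluepad bits', P.min(0),P.max(0))
cv2.imwrite('pics/f.png',cv2.resize(cv2.cvtColor(c['image'],cv2.COLOR_RGB2BGR)[60:180,190:350],None,fx=5,fy=5))
s=load('scene0.png');cv2.imwrite('pics/s.png',cv2.resize(cv2.cvtColor(s['image'],cv2.COLOR_RGB2BGR)[150:300,240:440],None,fx=4,fy=4,interpolation=cv2.INTER_CUBIC))
E
```

```text
[ 75  92 123] [ 71  93 126] [160  71  70]
tok 233.6351318359375 116.77027130126953 16.806529998779297 [0.54609413 0.08321879 0.036     ]
redpad 197.26829528808594 241.38414001464844 36.78938293457031 [ 0.48880503 -0.04500739  0.        ]
(208, 92) [0.5144 0.1071 0.    ] [0.5274 0.1031 0.044 ]
(208, 138) [0.5105 0.064  0.    ] [0.524  0.0651 0.044 ]
(279, 82) [0.5837 0.116  0.    ] [0.5885 0.111  0.044 ]
(306, 82) [0.6097 0.116  0.    ] [0.6114 0.111  0.044 ]
(279, 156) [0.5813 0.0463 0.    ] [0.5864 0.0495 0.044 ]
(306, 156) [0.6088 0.0463 0.    ] [0.6107 0.0495 0.044 ]
bluepad bits [0.46691665 0.16145597] [0.53878015 0.18489179]
```

View pics/f.png

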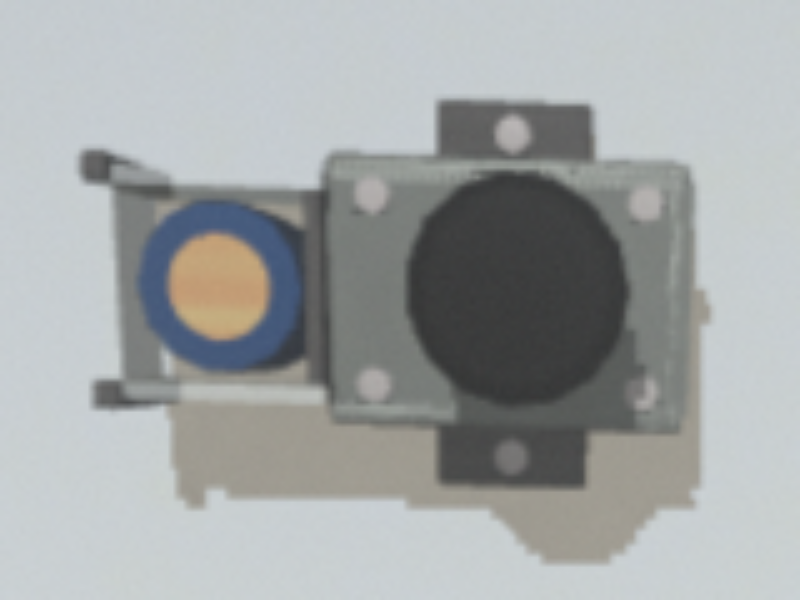

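View pics/s.png

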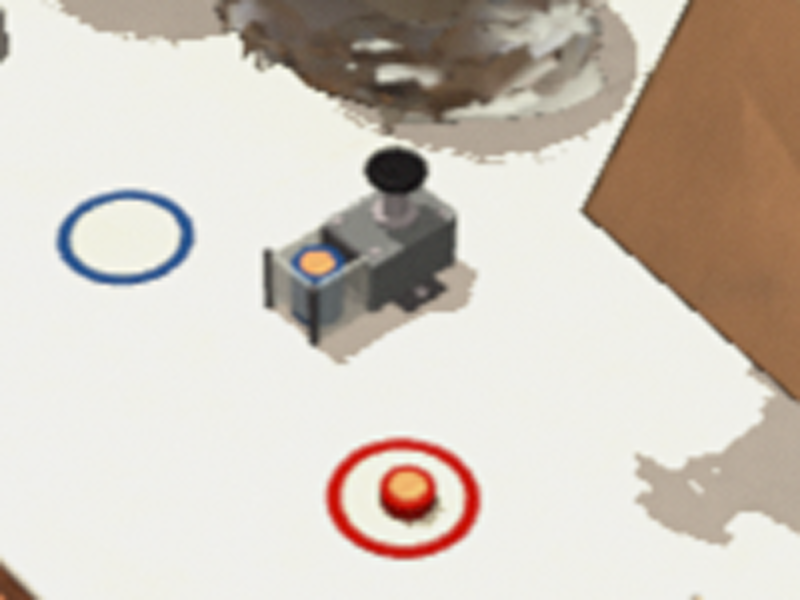

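Estimates: the cap is at (0.602, 0.081), the feeder origin at about (0.546, 0.083) with yaw about -2°, the blue pad at (0.5025, 0.200) and the red pad at (0.4885, -0.0455). Next I'll shut the jaws and move above the plunger.

```bash
python3 -m creep '[[-1,[0.02,-0.006,0],0],[-1,[0.04,-0.012,0],0],[-1,[0.06,-0.018,0.02],0],[-1,[0.081,-0.023,0.05],0],[-1,[0.081,-0.023,0.08],0],[-1,[0.081,-0.023,0.11],0],[-1,[0.081,-0.023,0.12],0],[-1,[0.081,-0.023,0.12],0]]'
python3 - <<'E'
from h import *
snap('wrist','w1.png');snap('scene','s1.png');o=get_obs();print(o['time_s'],o['position'],o['opening'],o['wrist_force'])
a=cv2.imread('pics/w1.png');b=cv2.imread('pics/s1.png')[100:340,180:500]
cv2.imwrite('pics/c1.png',np.hstack([cv2.resize(a,(400,300)),cv2.resize(b,(400,300))]))
E
```

```text
time_s: 0.95
position: [0.6002, 0.0806, 0.1093]
tool_rot: [[0.0, 1.0, -0.005], [1.0, -0.0, -0.001], [-0.001, -0.005, -1.0]]
wrist_force: [0.4, -0.6, 0.0]
opening: -0.0
1.05 [0.60219336 0.0809515  0.11167288] 1.7288380545250037e-05 [ 0.23918381 -0.69900683  0.56662927]
```

View pics/c1.png

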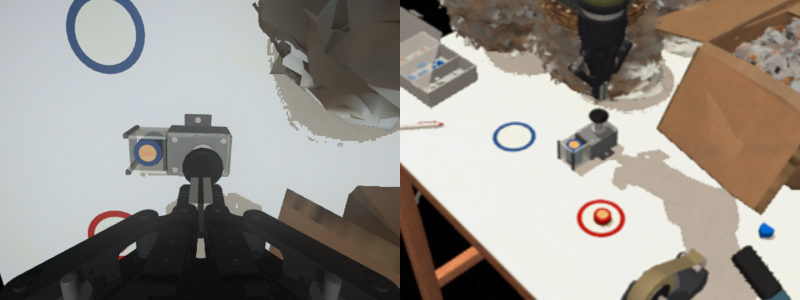

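The closed fingertips are over the cap, seen at half scale at (203,165), and the blue pad is now fully visible at about (106,32). Pressing slowly.

```bash
python3 - <<'E'
from h import *
c=load('w1.png');im=c['image'].astype(int)
m=((im[...,2]-im[...,0]>35)).astype(np.uint8);m[160:]=0;m[:,:90]=0;m[:,250:]=0
P=np.array([onz(c,*q.astype(float),0)[:2] for q in cv2.findNonZero(m)[:,0]]).astype(np.float32)
print(cv2.minEnclosingCircle(P))
E
python3 -m creep '[[-1,[0,0,0.012],0],[-1,[0,0,0.022],0],[-1,[0,0,0.03],0],[-1,[0,0,0.035],0],[-1,[0,0,0.04],0],[-1,[0,0,0.045],0],[-1,[0,0,0.05],0],[-1,[0,0,0.053],0]]'
python3 -c "
from h import *
o=get_obs();print(o['position'],o['wrist_force'])"
```

```text
((0.5028178095817566, 0.2002457231283188), 0.03983921930193901)
time_s: 1.85
position: [0.6018, 0.0809, 0.0584]
tool_rot: [[0.0, 1.0, -0.0], [1.0, -0.0, -0.0], [-0.0, -0.0, -1.0]]
wrist_force: [-2.2, -0.3, 5.0]
opening: -0.0003
[0.60184109 0.08085088 0.0583673 ] [-2.15461015 -0.27742957  5.04913272]
```

```bash
python3 -m creep '[[-1,[0,0,0.002],0],[-1,[0,0,0.004],0],[-1,[0,0,0.006],0],[-1,[0,0,0.008],0],[-1,[0,0,0.009],0],[-1,[0,0,0.009],0]]'
```

```text
time_s: 2.45
position: [0.6018, 0.0808, 0.0509]
tool_rot: [[0.0, 1.0, -0.0], [1.0, -0.0, -0.0], [-0.0, -0.0, -1.0]]
wrist_force: [-4.3, -0.4, 16.2]
opening: -0.0
```

The force rose to 16 N at z = 0.051, so the plunger is on its hard stop. Releasing slowly and looking.

```bash
python3 -m creep '[[-1,[0,0,-0.004],0],[-1,[0,0,-0.01],0],[-1,[0,0,-0.016],0],[-1,[0,0,-0.022],0],[-1,[0,0,-0.03],0],[-1,[0,0,-0.05],0],[-1,[0,0,-0.08],0],[-1,[0,0,-0.1],0]]'
python3 - <<'E'
from h import *
snap('wrist','w2.png');snap('scene','s2.png');o=get_obs();print(o['time_s'],o['position'],o['wrist_force'])
a=cv2.imread('pics/w2.png');b=cv2.imread('pics/s2.png')[150:300,240:440]
cv2.imwrite('pics/c2.png',np.hstack([cv2.resize(a,(400,300)),cv2.resize(b,(400,300))]))
E
```

```text
time_s: 3.25
position: [0.6028, 0.0811, 0.1529]
tool_rot: [[0.001, 1.0, 0.002], [1.0, -0.001, 0.0], [0.0, 0.002, -1.0]]
wrist_force: [-0.4, 0.4, 0.2]
opening: -0.0
3.35 [0.60435009 0.08138846 0.15424695] [0.28845691 0.19862786 0.69644153]
```

View pics/c2.png

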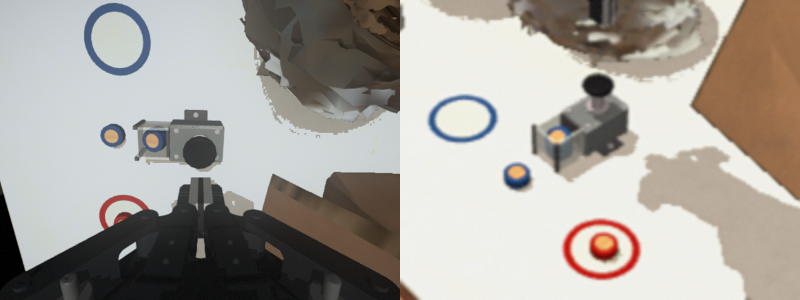

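The plunger is back up. One token is out at wrist (225,270), clear of the front posts, and the next one has dropped in the magazine. I'll measure the token.

```bash
python3 - <<'E'
from h import *
c=load('w2.png');im=c['image'].astype(int)
m=((im[...,2]-im[...,0]>25)).astype(np.uint8)
for k in cv2.findContours(m,0,1)[0]:
    if cv2.contourArea(k)<150: continue
    (u,v),r=cv2.minEnclosingCircle(k);print(u,v,r,onz(c,u,v,0.0)[:2],onz(c,u,v,.009)[:2])
h=cv2.cvtColor(c['image'],cv2.COLOR_RGB2HSV)
m=cv2.inRange(h,(8,70,90),(25,255,255))
for k in cv2.findContours(m,0,1)[0]:
    if cv2.contourArea(k)<100: continue
    (u,v),r=cv2.minEnclosingCircle(k);print('wood',u,v,r,onz(c,u,v,0.012)[:2])
s=load('s2.png');h=cv2.cvtColor(s['image'],cv2.COLOR_RGB2HSV)
m=cv2.inRange(h,(8,90,120),(22,255,255));m[:200]=0;m[260:]=0;m[:,:280]=0;m[:,360:]=0
for k in cv2.findContours(m,0,1)[0]:
    if cv2.contourArea(k)>8: u,v=k[:,0].mean(0);print('scene wood',u,v,onz(s,u,v,.012)[:2])
print(onz(c,600/1,70,0.2))
E
```

```text
246.2792205810547 223.22727966308594 19.138010025024414 [0.53950445 0.07720469] [0.54142144 0.07955943]
178.4114990234375 217.1371612548828 18.446697235107422 [0.48237248 0.08260914] [0.48603169 0.08479907]
187.0 62.5 59.600852966308594 [0.50258839 0.20193697] [0.50563112 0.20048807]
wood 438.5 401.0 19.448749542236328 [ 0.71584014 -0.09623861]
wood 534.5 380.0 131.6065216064453 [ 0.80405764 -0.07250183]
wood 593.9888916015625 289.5 45.01398468017578 [0.83969443 0.02060831]
wood 243.03521728515625 225.1056365966797 11.29067611694336 [0.53931069 0.07876015]
wood 177.5 218.0 11.10190200805664 [0.48642772 0.08480898]
wood 599.6627197265625 38.997859954833984 20.879812240600586 [0.80098825 0.21509257]
wood 611.0 4.5 22.455610275268555 [0.80405134 0.23649178]
scene wood 297.8888888888889 235.55555555555554 [0.48644704 0.08491365]
scene wood 318.2 217.4 [0.55596646 0.09734763]
[0.67070861 0.16803368 0.2       ]
```

The token is at (0.4864, 0.0849), and the wrist and scene views agree to 0.1 mm. The push to the pad centre is 116 mm, heading 8° from +y towards +x. I'll turn the tool so its y axis lies along the push (-82°). With the jaws half open, I'll lower the fingers astride the token and push with the flat of the rear pad.

```bash
python3 -m creep '[[0.1,[0,-0.015,0],-8],[0.1,[0,-0.03,0],-16],[0.1,[0.001,-0.05,0],-24],[0.1,[0.001,-0.065,0],-32],[0.1,[0.002,-0.08,0],-40],[0.1,[0.003,-0.095,0],-48],[0.1,[0.0035,-0.11,0],-56],[0.1,[0.0035,-0.118,0],-64]]'
python3 -m creep '[[0.1,[0,0,0],-7],[0.1,[0,0,0],-14],[0.1,[0,0,0],-19],[0.1,[0,0,0],-19],[0.1,[0,0,0],-19]]'
python3 - <<'E'
from h import *
o=get_obs();R=np.array(o['tool_rot']);p=np.array(o['position']);print(o['time_s'],p,R.round(3),o['opening'])
print('to go tool', R.T@(np.array([.4864,.0849,.003])-p), 'yerr deg',np.degrees(np.arctan2(R[0,1],R[1,1])))
snap('wrist','w3.png')
E
```

```text
time_s: 4.15
position: [0.4846, 0.0849, 0.1529]
tool_rot: [[-0.901, 0.433, 0.005], [0.433, 0.901, 0.001], [-0.004, 0.003, -1.0]]
wrist_force: [0.1, 0.6, -0.2]
opening: 0.0469
time_s: 4.65
position: [0.4844, 0.0848, 0.1525]
tool_rot: [[-0.993, 0.118, 0.004], [0.118, 0.993, 0.001], [-0.004, 0.002, -1.0]]
wrist_force: [-0.2, -0.3, 0.2]
opening: 0.0468
4.65 [0.48438034 0.08482613 0.15251142] [[-0.993  0.118  0.004]
 [ 0.118  0.993  0.001]
 [-0.004  0.002 -1.   ]] 0.046844092548949855
to go tool [-1.43774206e-03  7.70060336e-05  1.49518144e-01] yerr deg 6.794325521947096
```

View pics/w3.png

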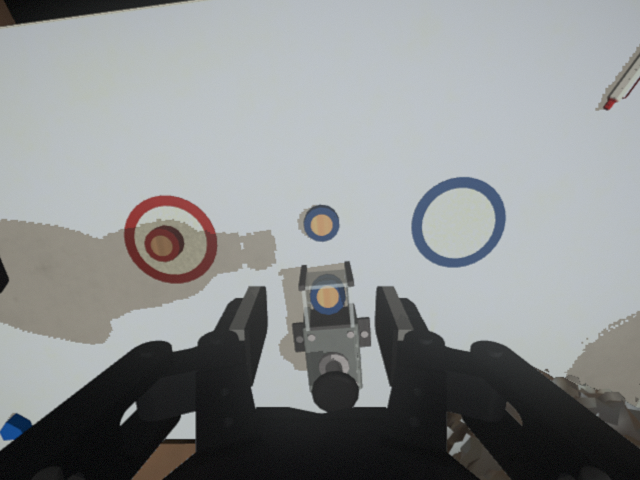

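The pads sit either side of the token line: token at (321,222), blue pad at (459,222), red token undisturbed at (164,243). Descending.

```bash
python3 -m creep '[[0.1,[-0.0015,0,0.03],-1],[0.1,[-0.0015,0,0.06],-1],[0.1,[-0.0015,0,0.09],-1],[0.1,[-0.0015,0,0.115],-1],[0.1,[-0.0015,0,0.13],-1],[0.1,[-0.0015,0,0.14],-1],[0.1,[-0.0015,0,0.147],-1],[0.1,[-0.0015,0,0.147],-1]]'
python3 - <<'E'
from h import *
o=get_obs();R=np.array(o['tool_rot']);p=np.array(o['position']);print(o['time_s'],p,o['opening'],o['wrist_force'])
print('to go tool', R.T@(np.array([.4864,.0849,.003])-p),R.T@(np.array([.5028,.2002,.003])-p), 'y deg',np.degrees(np.arctan2(R[0,1],R[1,1])))
snap('wrist','w4.png');snap('side','d4.png');b=cv2.imread('pics/d4.png')[190:310,290:410]
cv2.imwrite('pics/c4.png',np.hstack([cv2.resize(cv2.imread('pics/w4.png'),(400,300)),cv2.resize(b,(300,300))]))
E
```

```text
time_s: 5.5
position: [0.4862, 0.085, 0.005]
tool_rot: [[-0.995, 0.101, 0.003], [0.101, 0.995, 0.0], [-0.003, 0.001, -1.0]]
wrist_force: [0.5, -0.1, 0.8]
opening: 0.0471
5.5 [0.48623366 0.0849657  0.00496457] 0.0470868445933962 [ 0.52633764 -0.1440446   0.84922204]
to go tool [-1.65843959e-04 -4.98746749e-05  1.96507738e-03] [-0.00488087  0.11631511  0.00205413] y deg 5.774870539503846
```

View pics/c4.png

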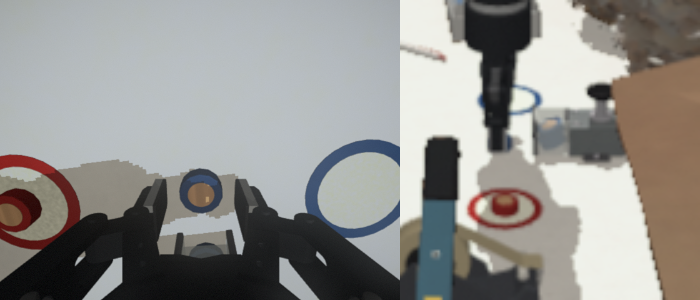

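The token sits between the pads. Now the push, correcting the heading by +2.3°.

```bash
python3 -m creep '[[0.1,[0,0.003,0.001],2.3],[0.1,[-0.0005,0.008,0.002],2.3],[0.1,[-0.001,0.016,0.002],2.3],[0.1,[-0.001,0.025,0.002],2.3],[0.1,[-0.0015,0.035,0.002],2.3],[0.1,[-0.002,0.045,0.002],2.3],[0.1,[-0.0025,0.055,0.002],2.3],[0.1,[-0.003,0.063,0.002],2.3]]'
python3 - <<'E'
from h import *
o=get_obs();R=np.array(o['tool_rot']);p=np.array(o['position']);print(o['time_s'],p,o['opening'],o['wrist_force'])
print('to pad', R.T@(np.array([.5028,.2002,.003])-p), 'y deg',np.degrees(np.arctan2(R[0,1],R[1,1])))
snap('wrist','w5.png')
E
```

```text
time_s: 6.4
position: [0.4962, 0.1487, 0.004]
tool_rot: [[-0.99, 0.14, 0.005], [0.14, 0.99, 0.002], [-0.004, 0.002, -1.0]]
wrist_force: [0.8, 0.1, 0.9]
opening: 0.047
6.4 [0.49622295 0.14872832 0.00401535] 0.04699184000848045 [0.8326473  0.08133945 0.89377554]
to pad [0.00070046 0.05188307 0.0011308 ] y deg 8.049684063592164
```

View pics/w5.png

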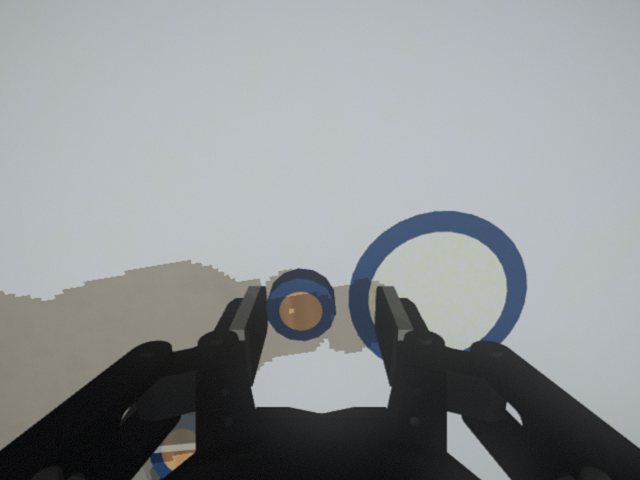

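The rear pad is moving the token, now at (301,307), straight towards the blue pad. Continuing.

```bash
python3 -m creep '[[0.1,[0,0.01,0],0],[0.1,[0,0.02,0],0],[0.1,[0,0.03,0],0],[0.1,[0,0.04,0],0],[0.1,[0,0.048,0],0],[0.1,[0.0005,0.055,0],0],[0.1,[0.0005,0.059,0],0],[0.1,[0.0005,0.06,0],0]]'
python3 -m creep '[[0.1,[0,0,0],0],[0.1,[0,-0.004,0],0],[0.1,[0,-0.008,0],0],[0.1,[0,-0.008,0],0]]'
python3 - <<'E'
from h import *
o=get_obs();print(o['position'],o['wrist_force']);snap('wrist','w6.png')
E
```

```text
time_s: 7.25
position: [0.5044, 0.2106, 0.0043]
tool_rot: [[-0.99, 0.138, 0.006], [0.138, 0.99, 0.004], [-0.005, 0.005, -1.0]]
wrist_force: [0.0, 0.8, -0.2]
opening: 0.0472
time_s: 7.65
position: [0.5031, 0.2009, 0.0042]
tool_rot: [[-0.99, 0.14, 0.005], [0.14, 0.99, 0.002], [-0.005, 0.003, -1.0]]
wrist_force: [0.7, 0.8, -0.5]
opening: 0.0468
[0.50311594 0.20092313 0.00421094] [ 0.73981799  0.8183133  -0.53600085]
```

View pics/w6.png

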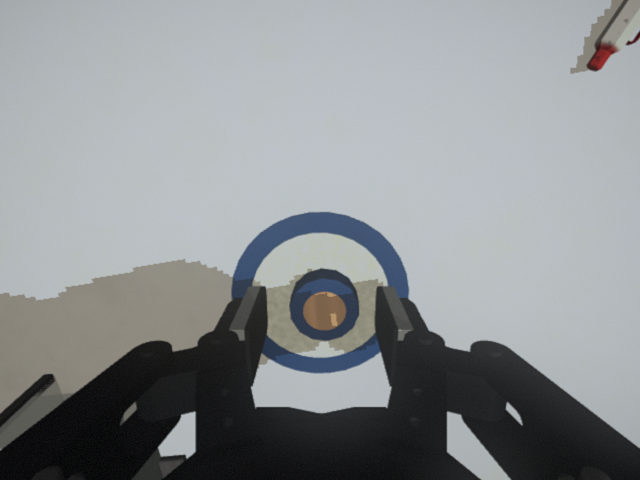

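The token is near the pad centre at (324,305), with neither finger touching it. Lifting straight up and checking.

```bash
python3 -m creep '[[0.1,[0,0,-0.01],0],[0.1,[0,0,-0.03],0],[0.1,[0,0,-0.06],0],[0.1,[0,0,-0.09],0],[0.1,[0,0,-0.12],0],[0.1,[0,0,-0.15],0],[0.1,[0,0,-0.16],0],[0.1,[0,0,-0.16],0]]'
python3 - <<'E'
from h import *
c=snap('wrist','w7.png');s=snap('scene','s7.png');snap('side','d7.png')
for n,q in(('w',c),('s',s)):
    h=cv2.cvtColor(q['image'],cv2.COLOR_RGB2HSV);m=cv2.inRange(h,(8,70,90),(25,255,255))
    for k in cv2.findContours(m,0,1)[0]:
        if cv2.contourArea(k)>8:
            (u,v),r=cv2.minEnclosingCircle(k);X=onz(q,u,v,.012)
            if r<20 and .4<X[0]<.6: print(n,u,v,X[:2])
im=c['image'].astype(int)
m=((im[...,2]-im[...,0]>35)).astype(np.uint8)
for k in cv2.findContours(m,0,1)[0]:
    if cv2.contourArea(k)>300:
        P=np.array([onz(c,*q.astype(float),0)[:2] for q in k[:,0]]).astype(np.float32);print('blue',cv2.minEnclosingCircle(P))
a=cv2.imread('pics/w7.png');b=cv2.imread('pics/s7.png')
cv2.imwrite('pics/c7.png',np.hstack([cv2.resize(a,(400,300)),cv2.resize(b[140:440,130:530],(400,300))]))
E
```

```text
time_s: 8.5
position: [0.5032, 0.2015, 0.166]
tool_rot: [[-0.99, 0.139, 0.008], [0.139, 0.99, 0.005], [-0.008, 0.006, -1.0]]
wrist_force: [0.0, 0.8, 0.1]
opening: 0.0471
w 189.11727905273438 286.41357421875 [0.55009149 0.07561852]
w 30.5 240.5 [ 0.48833774 -0.04902782]
w 320.5 216.5 [0.50253571 0.20202805]
s 341.5 271.0 [ 0.48792623 -0.0494328 ]
s 318.2037048339844 217.72222900390625 [0.55529093 0.09657825]
s 270.5 205.0 [0.50224161 0.20003593]
blue ((0.5025662779808044, 0.20037302374839783), 0.039562348276376724)
blue ((0.5143324136734009, 0.46648290753364563), 0.017414061352610588)
```

View pics/c7.png

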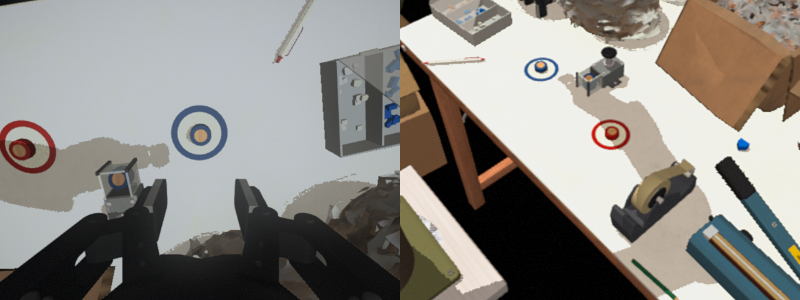

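The token is at about (0.502, 0.201), within 2 mm of the pad centre. The plunger is up, and nothing else has moved.

```bash
python3 -c "
from station import *
print(hand_in())"
```

```text
the job is handed in; nothing more can be done
None
```

The blue token now lies wholly on the blue-rimmed spot, and I've handed the job in; no verdict was reported.

- **Press:** I pressed the plunger once with the jaws shut, until the force rose to 16 N at a height of 0.051 m (the hard stop). I then let it up slowly. One token came out and the next dropped into place in the magazine.
- **Push:** I slid the token about 116 mm along the table with the flat of one finger pad, backed off, and lifted clear. It was not picked up.
- **Last checks:** The wrist and scene pictures put the token at (0.5025, 0.2020) and (0.5022, 0.2000), against a pad centre of (0.5026, 0.2004). That is within 2 mm, with 25 mm of slack.
- **Other things:** The plunger was up and the other tokens were still in the magazine. The red token showed no visible movement, nor did the tape dispenser, pencil or pen in the parts I could see. The arm ended about 0.166 m above the table, touching nothing, and the whole job took about 8.7 s.

No checks failed. The only disagreement was the 2 mm between the two views of the token, which is within the calibration error.

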